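# Set the caul press with the spacer gauge

### The arm

A 6-joint arm with a two-finger parallel gripper is mounted at the origin on the work surface. World frame = base frame: x ahead of the robot, y to its left, z up, the work surface at z = 0. Lengths are in mm, angles in rad, forces in N, time in s.
With the tool pointing down it reaches from about 375 to 750 mm from the base axis. Payload 9 kg.
Tool frame: the origin (TCP) lies at the very end of the fingers, on their centre line; the grasp point (between the pads) lies 19 mm behind it; z points along the fingers, y is the line along which they close (so a half turn about z gives the same grasp; the last joint's range is limited). The gripper opens to 85 mm and grips with 20 to 120 N. Pads are 22 mm wide; open, the fingers measure 114 mm over their backs; the gripper's body (76 mm by 85 mm) begins 54 mm behind the grasp point. The pads swing forward as they close: fully open they stand 13 mm farther back than shut.
Start: joints at [1.04, 0.104, 0.097, 1.564, 0, 1.353], TCP at [184.639, 570.916, 231.331] pointing down, gripper open.
Joint ranges: [-2.99, 2.99], [-0.84, 1.86], [-1.1, 1.16], [-1.84, 2.11], [-1.51, 1.56], [-3.14, 3.14]. Speed limits (rad/s): [2.22, 2.22, 2.57, 3.14, 3.14, 3.14].

### API

Orientations are given as a unit quaternion [x, y, z, w].
In Python, from rig import bot, cams, workorder gives the robot as it stands.
- The arm moves only by the shell command python3 -m crank 'ROWS' [FORCE]. ROWS is JSON, a list of rows, each a list of 5 numbers: the shift along the tool's x, y, z in cm, then the turn about the tool's z in rad, then the closure, from -1 (fully open) to 1 (shut). A call has 1 to 20 rows; each row is the pose to reach, as a shift and turn from the pose commanded when the call began, along the tool's axes at that moment; what a row does not reach only later rows make up. A row lasts 1/8 s, in which the tool goes at most 62.5 mm and 10.7 degrees, less where a joint would pass 70% of its speed; a pose out of reach is approached as far as the arm can. A call with a gripper value outside its range is refused whole. The fingers move at their own pace and stop on an object; FORCE is the grip in N (left out, the last holds). Time passes only in rows, so rows that repeat a pose let the fingers close. It gives the time, the measured TCP pose, the force, the opening and the grip force at its end, in the units of the state.
- bot.state(): the state, without advancing time (a new reading comes with each control period).
- cams.grab_frame(name): name is "side" or "top"; returns a dict with "color" (480x640x3 uint8, blue, green, red), "z_map" (480x640 float32, mm along the optical axis (not along the pixel's ray), 0 where there is no reading), "fov_y" (degrees; the focal length in pixels is half the picture's height over the tangent of half this angle, whatever the lens; pixels are square), "cx", "cy" (the principal point, pixels), "distortion" ([k1, k2, p1, p2, k3] as OpenCV has them; the pictures are not rectified), "rvec" (rotation vector, rad) and "tvec" (3), from world to camera coordinates, as OpenCV has them. Camera axes: x right, y down, z forward; pixel columns grow to the right and rows downward; lengths in mm; the calibration is good to about 2 mm. A picture is of the moment at which its call begins.
- workorder.close_job(): hands the job in; it is judged then, once.
The state is a dict: "time": time; "joint_pos": joint angles; "joint_velocities": joint speeds; "joint_torque": joint torques, N m; "eef_pos": TCP position; "orientation": TCP orientation; "contact_force": force on the tool from outside, world axes, zero at the start; "torque": the same for the moment, N m; "gripper_width": finger opening in mm; "finger_force": force on a finger pad.
Only numpy, scipy, OpenCV 4.12 (cv2) and the standard library are available. Lean on these libraries where they do the work, as an engineer would, in place of code of your own. Each camera call takes 0.05 s, during which the arm holds its last target. There are 200 camera calls.

### The job

Set the glue-up press to the thickness of the red-handled spacer gauge: lift that gauge out of its tray and slide its blade along the bed into the gap under the raised caul, centred and straight, until the red line on the blade is level with the caul's front face. Then push the caul down by its brass pad until it rests on the blade, leaving the gauge in the gap and everything else where it stands.

Things in the scene. Friction and masses are not known exactly. Their poses are not given: they have to be found in the camera images.
- red_gauge: Spacer gauge, 0.2 kg: flat aluminium blade 170 long (x), 40 wide (y), 8 thick; on it an upright red handle block 50 long (x), 20 wide (y), 45 tall, centred at x = -30, top 53 mm over the underside. Origin: centre of the blade's underside; +x points to the free tip (x = +85), z up. A red line crosses the blade at x = +40. Lies flat in the tray; which side of the blue one varies.
- red_line (a point): Middle of the red line of the red gauge, on the blade's underside: 40 mm ahead of the gauge's origin, 45 mm behind the blade's tip.
- blue_gauge: The other gauge, like the red one but with a blade 14 mm thick and a blue handle and line (handle top 59 mm above the underside); not wanted. Origin and axes as for the red one.
- tray: Fixed open wooden tray 250 (x) x 220 (y) x 25 mm high, walls and floor 6 mm thick; origin under its centre. The two gauges lie in it roughly along its x axis, about 50 mm either side of its middle, tips towards its +x.
- press: Fixed press: plywood bed 240 (x) x 170 (y) x 30 thick, dark centre line; origin under its centre, +x is the insertion direction (mouth faces -x, roughly to the robot). Dark wooden caul (60 deep in x, 165 wide, 35 high) spans the bed at x = 50 to 110 and slides up and down on two steel rods (16 thick, at x = 80, y = +-66, tops 96 mm above the table).
- press_mouth (a point): Point on the bed's top surface (30 mm above the table), on the centre line, straight below the caul's front face; axes as the press.
- caul_pad (a point): Top centre of the brass push pad (44 mm across, 25 mm high) in the middle of the caul's top; 110 mm above the table at joint caul = 0, sinking with it.
- caul (a joint): Downward travel of the caul in m. At 0 the gap between bed and caul is 20 mm; gap = 20 mm minus travel. It starts raised (gap 14 to 20 mm), stays where it is left, needs 6 to 7 N to push down, and rests on the 8 mm blade at 0.012.
- mallet: Turned wooden mallet standing on its head, 86 mm across, 240 tall; origin under its centre. Leave alone.
- glue_bottle: White glue bottle with yellow label and red cap, 70 mm across, 190 tall; origin under its centre. Leave alone.
- plane: Steel block plane 160 x 50 x 45 mm; origin under its centre. Leave alone.
- water_bottle: Clear bottle with blue cap, 64 mm across, 210 tall; origin under its centre. Leave alone.
- offcut: Pale wood offcut 140 x 45 x 30 mm; origin under its centre. Leave alone.
- chisel: Wooden-handled hand tool 200 mm long, lying on the table; leave alone.

How it is judged:
By the outcome, as a careful person would: the job done as asked, in the order asked, and still so for the second after the job is handed in, with the robot touching nothing.
It also fails if it takes over 43 s, if anything falls off the work surface, if the arm or the gripper's body presses on something with over 40 N, if the wrist force passes 120 N, or if a joint passes its speed limit or range.

## Working session

There is one attempt and no reset: what is moved stays moved. The work goes in short steps, Python scripts to look and compute and a shell command to move; the robot and the scene stay as the last step left them, time stands still between calls to the robot, and variables do not carry over. Pictures are saved under pics/ and viewed, at most 10 in all, crops included, and the job is handed in when it is done.

```bash
mkdir -p pics; ls; cat > h.py <<'E'
import numpy as np, cv2
from rig import bot, cams
def grab(n):
    f=cams.grab_frame(n); h=f['color'].shape[0]
    fl=h/2/np.tan(np.radians(f['fov_y'])/2)
    f['K']=np.array([[fl,0,f['cx']],[0,fl,f['cy']],[0,0,1.]])
    f['R']=cv2.Rodrigues(np.array(f['rvec'],float))[0]; f['t']=np.array(f['tvec'],float).ravel()
    f['D']=np.array(f['distortion'],float); return f
def rays(f,px):
    u=cv2.undistortPoints(np.array(px,float).reshape(-1,1,2),f['K'],f['D']).reshape(-1,2)
    d=np.c_[u,np.ones(len(u))]
    return -f['R'].T@f['t'], d, d@f['R']
def onplane(f,px,z):
    c,_,d=rays(f,px); return c+d*((z-c[2])/d[:,2])[:,None]
def depthpts(f,px):
    px=np.array(px).reshape(-1,2).astype(int); c,_,d=rays(f,px)
    z=f['z_map'][px[:,1],px[:,0]]; return (c+d*z[:,None])[z>0]
def proj(f,P):
    return cv2.projectPoints(np.array(P,float).reshape(-1,3),np.array(f['rvec'],float),f['t'],f['K'],f['D'])[0].reshape(-1,2)
E
python3 - <<'E'
from h import *
import pickle
for n in('top','side'):
    f=grab(n); pickle.dump(f,open(n+'.pkl','wb')); cv2.imwrite(f'pics/{n}0.png',f['color']); print(n,-f['R'].T@f['t'],f['R'][2],f['K'][0,0],f['D'])
print(bot.state())
E
```

```text
pics
top [ 494.37258113   -9.15758714 1170.64836137] [ 0.05687826  0.02069745 -0.99816656] 494.02078404548496 [-0.06384085  0.          0.          0.          0.        ]
side [ -11.23757016 -624.16873863 1054.9131216 ] [ 0.43285362  0.50625781 -0.74588255] 456.26174477059675 [-0.11182419  0.          0.          0.          0.        ]
{'time': 0.1, 'joint_pos': array([ 1.04036151e+00,  1.04647422e-01,  9.65597542e-02,  1.56384340e+00,
       -1.79970201e-06,  1.35311183e+00]), 'joint_velocities': array([ 0.00129599, -0.00056353,  0.00257539, -0.00171226,  0.00024934,
       -0.00218013]), 'joint_torque': array([ 6.06722184e-03, -5.58209145e+01,  5.04718924e+01,  1.31458111e-02,
       -3.50861746e-04, -8.70124563e-05]), 'eef_pos': array([184.44894364, 570.66202544, 230.60246583]), 'orientation': array([ 1.55738604e-01,  9.87798140e-01, -5.28467815e-04, -2.06478556e-04]), 'contact_force': array([ 0.51553344,  0.04091221, -0.23987608]), 'torque': array([ 0.00054509, -0.0544043 ,  0.0632876 ]), 'finger_force': 0.0, 'gripper_width': 85.66496912821272}
```

View pics/top0.png

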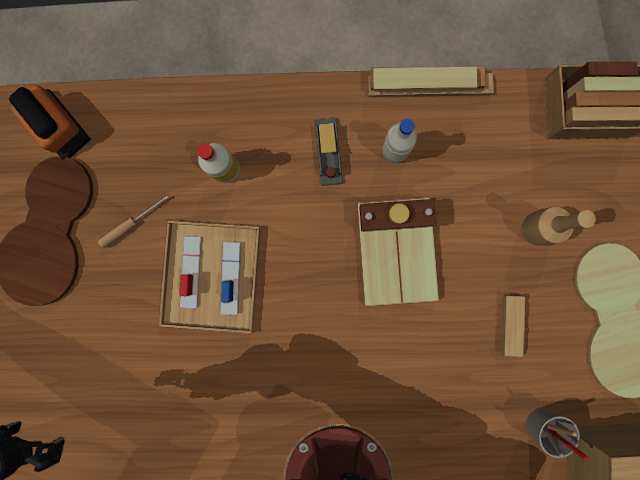

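View pics/side0.png

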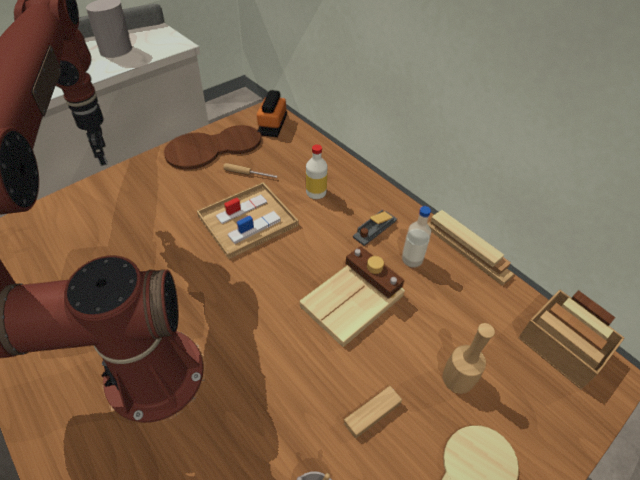

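```bash
cat > m1.py <<'E'
from h import *
import pickle
F={n:pickle.load(open(n+'.pkl','rb')) for n in('top','side')}
roi={'top':dict(tray=(155,215,265,335),press=(340,190,450,312)),'side':dict(tray=(195,180,300,255),press=(295,240,412,348))}
def mask(n,r,lo,hi):
    f=F[n]; x0,y0,x1,y1=roi[n][r]; h=cv2.cvtColor(f['color'],cv2.COLOR_BGR2HSV)
    m=cv2.inRange(h,lo,hi); k=np.zeros_like(m); k[y0:y1,x0:x1]=m[y0:y1,x0:x1]; return k
def big(m):
    k,l,s,c=cv2.connectedComponentsWithStats(m); return (l==1+s[1:,4].argmax()).astype(np.uint8)
pts=lambda m:np.argwhere(m)[:,::-1]
for n in F:
    f=F[n]
    print('==',n)
    red=big(mask(n,'tray',(0,150,60),(6,255,255))|mask(n,'tray',(174,150,60),(180,255,255)))
    P=depthpts(f,pts(red)); top=P[P[:,2]>P[:,2].max()-8]
    print('handle n',red.sum(),'z pct',np.percentile(P[:,2],[5,50,95]),'top med',np.median(top,0)[:3])
    wh=mask(n,'tray',(0,0,120),(180,60,255))
    k,l,s,c=cv2.connectedComponentsWithStats(wh)
    for i in range(1,k):
        if s[i,4]>25:
            P=depthpts(f,pts(l==i)); print('white',s[i],c[i].round(1),np.median(P,0).round(1))
    bed=big(mask(n,'press',(18,40,140),(35,160,255)))
    print('bed',bed.sum(),pts(bed).min(0),pts(bed).max(0),'z',np.percentile(depthpts(f,pts(bed))[:,2],[5,50,95]))
    pad=big(mask(n,'press',(15,120,90),(30,255,255))); P=depthpts(f,pts(pad))
    print('pad',pad.sum(),pts(pad).mean(0),np.percentile(P[:,2],[5,50,95]))
f=F['top'];h=cv2.cvtColor(f['color'],cv2.COLOR_BGR2HSV)
for p in[(380,270),(399,270),(400,270),(401,270),(399,212),(385,216),(380,226),(190,245),(231,255),(200,270)]: print(p,h[p[1],p[0]],depthpts(f,[p]).round(1))
f=F['side'];h=cv2.cvtColor(f['color'],cv2.COLOR_BGR2HSV)
for p in[(376,264),(350,300),(358,262)]: print(p,h[p[1],p[0]],depthpts(f,[p]).round(1))
E
python3 m1.py
python3 -c "
import cv2;i=[cv2.resize(cv2.imread('pics/top0.png')[y:y+130,x:x+130],None,fx=3,fy=3,interpolation=2) for x,y in((145,210),(335,190))]
cv2.imwrite('pics/crop.png',cv2.hconcat(i))"
```

```text
== top
handle n 249 z pct [32.20777628 55.88031688 60.12124541] top med [462.22916462 341.18663478  57.50357863]
white [183 236  18  19 307] [191.5 245. ] [555.3 335.7  12.5]
white [220 241  20  74 914] [230.2 274.6] [494.4 240.8  18.6]
white [180 256  20  53 597] [190.1 280.6] [488.8 337.5  12.6]
bed 5297 [358 203] [438 305] z [25.42486838 28.95559996 32.60047296]
pad 337 [398.71810089 212.97032641] [ 97.08695171 107.15863042 110.64714211]
== side
handle n 183 z pct [23.44138601 49.35950103 60.44840878] top med [459.77575246 340.16610897  58.49704257]
white [216 195  51  29 421] [242.1 208.4] [502.7 334.6  13.4]
white [228 211  52  33 547] [255.2 226.7] [486.3 235.   19. ]
bed 3533 [300 266] [404 342] z [26.77679323 30.68115346 34.21739231]
pad 268 [375.02238806 263.99626866] [  0.55688904 106.03940063 110.71129105]
(380, 270) [ 26  74 162] [[ 488.2 -107.6   28.6]]
(399, 270) [ 10 154  86] [[ 487.4 -151.2   29.5]]
(400, 270) [ 19 103 126] [[ 487.3 -153.7   28.2]]
(401, 270) [ 24  79 165] [[ 487.3 -156.2   26.9]]
(399, 212) [ 23 128 161] [[ 612.9 -145.   106.8]]
(385, 216) [ 10 152  72] [[ 607.4 -116.9   82. ]]
(380, 226) [ 10 157  81] [[ 585.1 -105.    86.3]]
(190, 245) [ 78   8 168] [[555.3 338.5  14.2]]
(231, 255) [107  13 173] [[529.7 239.5  18.8]]
(200, 270) [ 17 124 115] [[495.7 317.7   3.7]]
(376, 264) [ 20 134 200] [[ 607.4 -151.   107.4]]
(350, 300) [ 22  81 204] [[ 514.2 -157.9   32.3]]
(358, 262) [ 11 159 101] [[ 589.7 -102.6   83.1]]
```

View pics/crop.png

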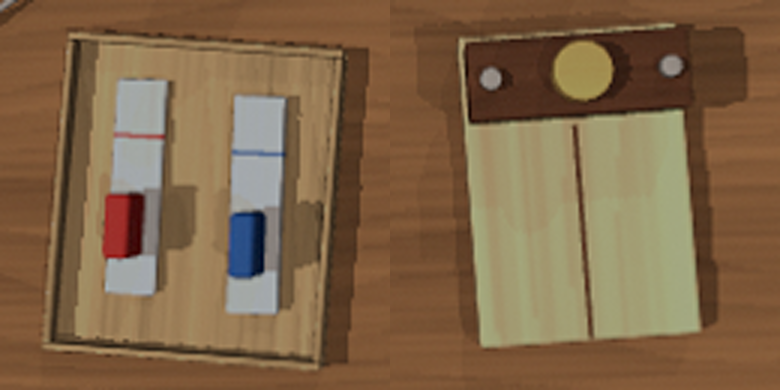

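```bash
cat > m2.py <<'E'
exec(open('m1.py').read().split("for n in F:\n    f=F[n]\n    print")[0])
def fitl(P): return cv2.fitLine(P[:,:2].astype(np.float32),cv2.DIST_HUBER,0,.01,.01).ravel()
for n in F:
    f=F[n]; print('==',n)
    wh=mask(n,'tray',(0,0,100),(180,70,255))|mask(n,'tray',(0,90,60),(6,255,255))|mask(n,'tray',(172,90,60),(180,255,255))
    k,l,s,c=cv2.connectedComponentsWithStats(wh)
    i=[j for j in range(1,k) if s[j,4]>250]; i=min(i,key=lambda j:c[j][0])
    W=onplane(f,cv2.findContours((l==i).astype(np.uint8),0,1)[0][0],14)
    # blade: tip part only for side edges & whole
    r=cv2.minAreaRect(W[:,:2].astype(np.float32)); print('blade+handle rect',r)
    white=pts((l==i)&(mask(n,'tray',(0,0,100),(180,70,255))>0)); Wp=onplane(f,white,14)
    xs=Wp[:,0]; 
    rows=[]
    for x in np.arange(505,570,5):
        q=Wp[(abs(xs-x)<3),1]; 
        if len(q)>3: rows.append((x,q.min(),q.max()))
    print('xrange',xs.min(),xs.max()); print(np.round(rows,1).tolist())
    red=big(mask(n,'tray',(0,150,60),(6,255,255))|mask(n,'tray',(174,150,60),(180,255,255)))
    Pd=depthpts(f,pts(red)); u=pts(red)[f['z_map'][red>0]>0]; tp=u[Pd[:,2]>52]
    H=onplane(f,tp,59); print('handle top rect',cv2.minAreaRect(H[:,:2].astype(np.float32)))
    # red line
    rl=mask(n,'tray',(0,90,60),(8,255,255))|mask(n,'tray',(172,70,60),(180,255,255)); rl[red>0]=0
    R=onplane(f,pts(rl),14); R=R[(R[:,0]>525)&(R[:,0]<560)]; print('red line',len(R),R.mean(0),fitl(R) if len(R)>3 else '')
    # press
    bed=big(mask(n,'press',(18,40,140),(35,115,255)))
    C=onplane(f,cv2.findContours(bed,0,1)[0][0],30)
    hull=cv2.convexHull(C[:,:2].astype(np.float32)); ap=cv2.approxPolyDP(hull,8,True).reshape(-1,2); print('bed poly',ap.round(1).tolist())
    fill=cv2.fillPoly(np.zeros_like(bed),[cv2.convexHull(pts(bed))],1)
    dk=mask(n,'press',(0,90,0),(18,255,125)); L=onplane(f,pts(dk&fill*255),30)
    L=L[(L[:,0]<570)&(L[:,0]>425)&(abs(L[:,1]+150)<15)]; print('centre',len(L),fitl(L))
    pad=big(mask(n,'press',(15,115,90),(30,255,255))); Pd=depthpts(f,pts(pad)); u=pts(pad)[f['z_map'][pad>0]>0]
    u=u[(Pd[:,2]>102)&(Pd[:,2]<115)]; z=np.median(Pd[(Pd[:,2]>102)&(Pd[:,2]<115),2]); Q=onplane(f,u,z)
    print('pad z',z,'c',cv2.minEnclosingCircle(Q[:,:2].astype(np.float32)),Q.mean(0))
    gr=mask(n,'press',(0,0,90),(180,60,255)); k,l,s,c=cv2.connectedComponentsWithStats(gr)
    for j in range(1,k):
        if s[j,4]>8: print('rod?',s[j,4],onplane(f,c[j],96).round(1))
    ck=big(mask(n,'press',(0,100,0),(17,255,125))); Pd=depthpts(f,pts(ck)); u=pts(ck)[f['z_map'][ck>0]>0]
    print('caul top z',np.percentile(Pd[:,2],[50,80]))
    u=u[Pd[:,2]>75]; print('caul rect', cv2.minAreaRect(onplane(f,u,82)[:,:2].astype(np.float32)))
E
python3 m2.py
```

```text
== top
blade+handle rect ((492.26251220703125, 340.5689392089844), (43.47530746459961, 170.8401336669922), 86.03440856933594)
xrange 406.546280937567 576.9732074993055
[[505.0, 319.5, 358.0], [510.0, 319.5, 358.0], [515.0, 317.1, 358.0], [520.0, 317.0, 357.9], [525.0, 317.0, 357.9], [530.0, 319.4, 355.5], [535.0, 317.0, 355.5], [540.0, 316.9, 355.5], [545.0, 316.9, 355.4], [550.0, 316.9, 355.4], [555.0, 316.9, 355.4], [560.0, 314.5, 355.4], [565.0, 314.4, 355.4]]
handle top rect ((462.3125, 340.3230895996094), (20.799707412719727, 45.32136917114258), 89.24170684814453)
red line 15 [531.84112225 334.774625    14.        ] [5.0454479e-02 9.9872637e-01 5.3174902e+02 3.3405344e+02]
bed poly [[644.4000244140625, -60.29999923706055], [410.8999938964844, -71.19999694824219], [416.8999938964844, -236.6999969482422], [585.0999755859375, -230.10000610351562]]
centre 107 [ 9.9860609e-01  5.2781947e-02  4.9936307e+02 -1.5081917e+02]
pad z 107.34778271877576 c ((610.2957153320312, -144.62786865234375), 21.956045150756836) [ 610.04122951 -144.73414655  107.34778272]
rod? 40 [[ 614.1 -210.1   96. ]
[... 923 characters left out ...]
219], [410.70001220703125, -71.69999694824219], [415.5, -240.0], [653.5, -227.3000030517578]]Traceback (most recent call last):
  File "m2.py", line 30, in <module>
    L=L[(L[:,0]<570)&(L[:,0]>425)&(abs(L[:,1]+150)<15)]; print('centre',len(L),fitl(L))
                                                                               ~~~~^^^
  File "m2.py", line 2, in fitl
    def fitl(P): return cv2.fitLine(P[:,:2].astype(np.float32),cv2.DIST_HUBER,0,.01,.01).ravel()
                        ~~~~~~~~~~~^^^^^^^^^^^^^^^^^^^^^^^^^^^^^^^^^^^^^^^^^^^^^^^^^^^^^
cv2.error: OpenCV(4.12.0) /io/opencv/modules/imgproc/src/linefit.cpp:50: error: (-215:Assertion failed) count > 0 in function 'fitLine2D_wods'
```

```bash
sed -i "s/print('centre',len(L),fitl(L))/print('centre',len(L),fitl(L) if len(L)>3 else '')/" m2.py; python3 m2.py | sed -n '/side/,$p' | tail -n +8
cat > go.py <<'E'
import sys; from h import *; from scipy.spatial.transform import Rotation as Ro
s=bot.state(); R=Ro.from_quat(s['orientation']).as_matrix()
x,y,z,yaw=map(float,sys.argv[1:5]) # yaw deg: direction of tool y minus 90
d=R.T@(np.array([x,y,z])-s['eef_pos'])/10
cur=np.degrees(np.arctan2(R[1,1],R[0,1])); t=-np.radians((yaw+90-cur+90)%180-90)
print('t',s['time'],'shift cm',d.round(2),'turn',round(t,3),'at',s['eef_pos'].round(1),'yaw',cur-90,'tilt z',R[:,2].round(3),'F',s['contact_force'].round(1),'w',round(s['gripper_width'],1))
E
python3 go.py 461.5 340.7 110 -3.4
```

```text
centre 0 
pad z 107.6724746945734 c ((608.6453247070312, -146.26869201660156), 23.11473274230957) [ 608.88508    -147.39558836  107.67247469]
rod? 13 [[645.7 -62.6  96. ]]
rod? 201 [[ 711.1 -172.5   96. ]]
rod? 30 [[604.7 -81.2  96. ]]
rod? 35 [[ 611.9 -212.7   96. ]]
rod? 168 [[ 451.6 -248.6   96. ]]
caul top z [81.56691085 84.55418162]
caul rect ((608.0309448242188, -147.1065673828125), (65.8187484741211, 167.004638671875), 3.7802793979644775)
t 0.1 shift cm [-33.44 -13.34  12.07] turn -0.253 at [184.4 570.7 230.6] yaw -17.91926592025338 tilt z [-0.001 -0.001 -1.   ] F [ 0.5  0.  -0.2] w 85.7
```

```bash
python3 -m crank '[[-6,-2.4,2,-0.1,-1],[-12,-4.8,4,-0.2,-0.2],[-18,-7.2,6,-0.25,-0.2],[-23,-9.5,8,-0.25,-0.2],[-28.5,-11.5,10,-0.25,-0.2],[-33.4,-13.3,12.1,-0.25,-0.2],[-33.4,-13.3,12.1,-0.25,-0.2],[-33.4,-13.3,12.1,-0.25,-0.2]]' 30; python3 go.py 461.5 340.7 22 -3.4
```

```text
time: 1.1
eef_pos: [461.2, 341.4, 110.0]
orientation: [0.032, 0.999, -0.0, -0.001]
contact_force: [-0.3, 0.5, -0.0]
gripper_width: 51.0
finger_force: 0.0
t 1.1 shift cm [-0.04 -0.07  8.8 ] turn -0.004 at [461.2 341.4 110. ] yaw -3.6434058951165866 tilt z [-0.001 -0.    -1.   ] F [-0.3  0.5 -0. ] w 51.0
```

```bash
python3 -m crank '[[0,0,4,0,-0.2],[0,0,7,0,-0.2],[0,0,8.6,0,-0.2],[0,0,8.6,0,-0.2],[0,0,8.6,0,1],[0,0,8.6,0,1],[0,0,8.6,0,1],[0,0,8.6,0,1],[0,0,8.6,0,1],[0,0,8.6,0,1]]' 50; python3 -m crank '[[0,0,-2,0,1],[0,0,-6,0,1],[0,0,-11,0,1],[0,0,-11,0,1],[0,0,-11,0,1]]'; python3 go.py 461.5 340.7 140 -3.4
cat > m3.py <<'E'
import sys; from h import *; import pickle
for n in('top','side'):
    f=grab(n); pickle.dump(f,open(n+sys.argv[1]+'.pkl','wb')); cv2.imwrite(f'pics/{n}{sys.argv[1]}.png',f['color'])
E
python3 m3.py 1; python3 -c "
import cv2
a=cv2.imread('pics/top1.png')[200:340,140:270];b=cv2.imread('pics/side1.png')[140:280,185:315]
cv2.imwrite('pics/c1.png',cv2.resize(cv2.hconcat([a,b]),None,fx=3,fy=3))"
```

```text
time: 2.35
eef_pos: [462.5, 342.2, 26.0]
orientation: [0.031, 1.0, 0.001, 0.001]
contact_force: [-1.1, 0.6, 6.3]
gripper_width: 19.3
finger_force: 49.9
time: 2.98
eef_pos: [461.6, 341.6, 134.7]
orientation: [0.031, 1.0, 0.0, 0.0]
contact_force: [-0.3, 0.5, -1.9]
gripper_width: 19.2
finger_force: 49.2
t 2.975 shift cm [-0.   -0.09 -0.53] turn -0.004 at [461.6 341.6 134.7] yaw -3.6060836669333156 tilt z [ 0.  0. -1.] F [-0.3  0.5 -1.9] w 19.2
```

View pics/c1.png

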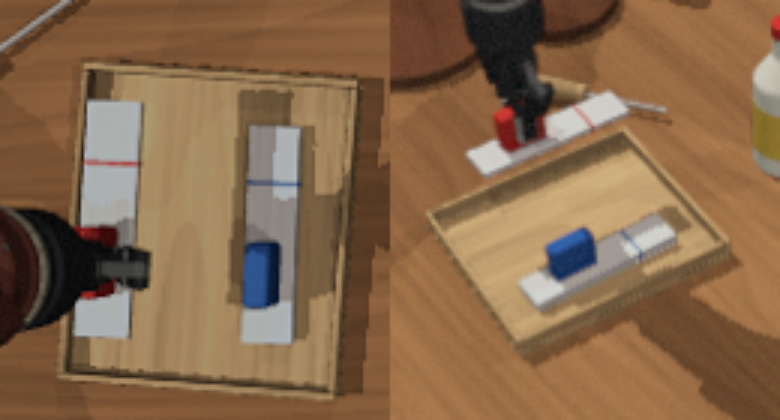

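```bash
cat > m4.py <<'E'
import sys; from h import *; import pickle
tag,n,x0,y0,x1,y1=sys.argv[1],sys.argv[2],*map(int,sys.argv[3:7])
f=pickle.load(open(n+tag+'.pkl','rb')); h=cv2.cvtColor(f['color'],cv2.COLOR_BGR2HSV)
roi=np.zeros(h.shape[:2],np.uint8); roi[y0:y1,x0:x1]=255
wh=cv2.inRange(h,(0,0,110),(180,50,255))&roi
rd=(cv2.inRange(h,(0,80,60),(8,255,255))|cv2.inRange(h,(172,60,60),(180,255,255)))&roi
k,l,s,c=cv2.connectedComponentsWithStats(wh|rd); b=l==1+s[1:,4].argmax(); wh[~b]=0; rd[~b]=0
pts=lambda m:np.argwhere(m)[:,::-1]
P=depthpts(f,pts(wh)); z=np.median(P[:,2]) if len(sys.argv)<8 else float(sys.argv[7]); print(n,'z depth',np.percentile(P[:,2],[10,50,90]).round(1),'use',z)
C=onplane(f,cv2.findContours(b.astype(np.uint8),0,1)[0][0],z); r=cv2.minAreaRect(C[:,:2].astype(np.float32)); print('rect',np.round(r[0],1),np.round(r[1],1),round(r[2],2))
W=onplane(f,pts(wh),z); R=onplane(f,pts(rd),z)
tip=W[:,0].max(); R=R[abs(R[:,0]-(tip-45))<8]; print('x range',W[:,0].min().round(1),tip.round(1),'line',len(R),R.mean(0).round(1) if len(R) else '')
rows=[]
for x in np.arange(tip-80,tip-5,5):
    q=W[abs(W[:,0]-x)<3,1]; rows.append((x,q.min(),q.max()))
rows=np.array(rows); m=rows[:,1:].mean(1); p=np.polyfit(rows[:,0],m,1); print('width',np.median(rows[:,2]-rows[:,1]).round(1),'yaw',np.degrees(np.arctan(p[0])).round(2),'centre y at line',np.polyval(p,tip-45).round(2))
E
python3 m4.py 1 top 160 225 190 320; python3 m4.py 1 side 335 165 420 205 2>&1|tail -1; python3 m4.py 1 side 205 168 265 200; python3 m4.py 1 top 160 225 190 320 122.7;python3 m4.py 1 side 205 168 265 200 122.7
```

```text
top z depth [118.6 121.2 124. ] use 121.22294851590277
rect [525.  336.9] [ 42.5 102.8] 85.44
x range 472.6 576.5 line 22 [531.1 337.7 121.2]
width 37.3 yaw -3.94 centre y at line 335.86

side z depth [116.9 121.3 124. ] use 121.3415042758744
rect [493.7 356.3] [ 86.3 176.5] 85.72
x range 404.0 579.8 line 8 [532.  338.7 121.3]
width 43.5 yaw -1.07 centre y at line 334.38
top z depth [118.6 121.2 124. ] use 122.7
rect [524.9 336.4] [ 42.4 102.6] 85.44
x range 472.7 576.4 line 22 [531.  337.2 122.7]
width 37.3 yaw -3.94 centre y at line 335.38
side z depth [116.9 121.3 124. ] use 122.7
rect [493.  354.8] [ 86.2 176.3] 85.72
x range 403.4 578.9 line 8 [531.2 337.3 122.7]
width 43.4 yaw -0.83 centre y at line 332.92
```

```bash
python3 go.py 450 -153.8 90 3.05
```

```text
t 3.075 shift cm [ -2.04 -49.47   4.36] turn -0.116 at [460.8 341.2 133.2] yaw -3.6021380595642825 tilt z [-0.002 -0.001 -1.   ] F [-0.8 -0.2 -1.4] w 19.3
```

```bash
python3 -m crank '[[-0.2,-5,0,-0.02,1],[-0.4,-10.5,0,-0.04,1],[-0.7,-16,0,-0.06,1],[-1,-22,0,-0.08,1],[-1.2,-28,0,-0.1,1],[-1.4,-34,0,-0.116,1],[-1.7,-40,0,-0.116,1],[-1.9,-45,0,-0.116,1],[-2,-49.5,1,-0.116,1],[-2,-49.5,3.5,-0.116,1],[-2,-49.5,5,-0.116,1],[-2,-49.5,5,-0.116,1],[-2,-49.5,5,-0.116,1]]'; python3 m3.py 2; python3 go.py 450 -153.8 55 3.05; python3 -c "
import cv2
a=cv2.imread('pics/top2.png')[185:325,335:465];b=cv2.imread('pics/side2.png')[220:360,290:420]
cv2.imwrite('pics/c2.png',cv2.resize(cv2.hconcat([a,b]),None,fx=3,fy=3))"
```

```text
time: 4.7
eef_pos: [450.7, -153.3, 84.9]
orientation: [-0.027, 1.0, -0.0, 0.0]
contact_force: [-0.9, 0.6, -1.2]
gripper_width: 19.3
finger_force: 49.7
t 4.8 shift cm [ 0.1  -0.01  3.02] turn 0.001 at [ 451.  -153.6   85.2] yaw 3.0996493530438585 tilt z [ 0.001 -0.001 -1.   ] F [ 0.5  0.4 -1.5] w 19.2
```

View pics/c2.png

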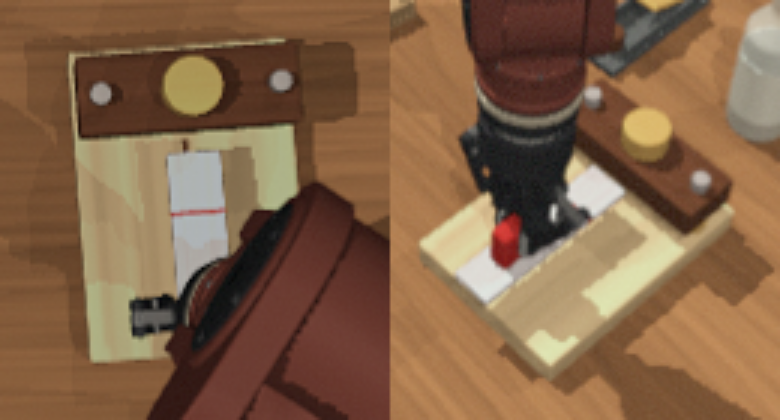

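```bash
python3 -m crank '[[0,0,2,0,1],[0,0,3.2,0,1],[0,0,3.5,0,1],[0,0,3.5,0,1],[0,0,3.5,0,1]]'; python3 m3.py 3; python3 go.py 450 -153.8 50 3.05; python3 m4.py 3 top 380 225 425 290 38;  python3 m4.py 3 side 300 250 372 325 38
```

```text
time: 5.42
eef_pos: [450.6, -153.6, 50.0]
orientation: [-0.027, 1.0, -0.0, 0.0]
contact_force: [-3.5, 1.9, 6.0]
gripper_width: 19.4
finger_force: 50.7
t 5.525 shift cm [ 0.06 -0.01 -0.  ] turn 0.0 at [ 450.6 -153.7   50. ] yaw 3.0622617969084445 tilt z [ 0.001 -0.    -1.   ] F [-2.8  2.2  5.6] w 19.2
top z depth [33.9 37.  39.6] use 38.0
rect [ 513.4 -150.7] [104.4  40.1] 3.2
x range 460.3 565.4 line 20 [ 520.3 -149.3   38. ]
width 38.9 yaw 2.89 centre y at line -150.49
side z depth [ 93.4  96.9 328.7] use 38.0
rect [582.9 -35.3] [ 67.  120.6] 51.0
x range 532.9 650.9 line 80 [605.4 -36.   38. ]Traceback (most recent call last):
  File "m4.py", line 15, in <module>
    q=W[abs(W[:,0]-x)<3,1]; rows.append((x,q.min(),q.max()))
                                           ~~~~~^^
    return umr_minimum(a, axis, None, out, keepdims, initial, where)
ValueError: zero-size array to reduction operation minimum which has no identity
```

```bash
python3 - <<'E'
from h import *; import pickle
f=pickle.load(open('top.pkl','rb')); g=cv2.cvtColor(f['color'],cv2.COLOR_BGR2GRAY).astype(float)
E=[];B=[]
for u in list(range(368,393))+list(range(408,430)):
    col=cv2.GaussianBlur(g,(3,3),0)[:,u]; d=np.diff(col)
    def sub(a,b,s):
        i=a+np.argmax(s*d[a:b]); w=np.clip(s*d[i-2:i+3],0,None); return (w*(np.arange(i-2,i+3)+.5)).sum()/w.sum()
    E.append((u,sub(220,240,1))); B.append((u,sub(292,312,-1)))
mouth=(lambda P:(np.polyfit(P[:,1]+146,P[:,0],1)))
for z in(46,47.5,49): print('face x at y=-146, slope',mouth(onplane(f,E,z)))
b=onplane(f,B,30); p=np.polyfit(b[:,1]+154.5,b[:,0],1); print('bed front x, slope',p,'-> mouth x',p[0]and p[1]+170*.9986)
E
```

```text
face x at y=-146, slope [-5.11244566e-02  5.81224907e+02]
face x at y=-146, slope [-5.11244566e-02  5.81118399e+02]
face x at y=-146, slope [-5.11244566e-02  5.81011890e+02]
bed front x, slope [-5.45908056e-02  4.12197105e+02] -> mouth x 581.9591046140379
```

```bash
python3 -m crank '[[-1,0.02,0,0,1],[-2,0.04,0,0,1],[-3,0.04,0,0,1],[-4,0.04,0,0,1],[-5,0.04,0,0,1],[-5.6,0.04,0,0,1],[-6.0,0.04,0,0,1],[-6.1,0.04,0,0,1],[-6.1,0.04,0,0,1],[-6.1,0.04,0,0,1]]'; python3 m3.py 4; python3 go.py 511.5 -150.4 50 3.05; python3 -c "
import cv2
a=cv2.imread('pics/top4.png')[190:290,350:450];b=cv2.imread('pics/side4.png')[235:335,310:410]
cv2.imwrite('pics/c4.png',cv2.resize(cv2.hconcat([a,b]),None,fx=4,fy=4,interpolation=2))"
```

```text
time: 6.78
eef_pos: [511.6, -150.4, 50.0]
orientation: [-0.027, 1.0, -0.0, 0.0]
contact_force: [-3.5, -0.4, 6.5]
gripper_width: 19.3
finger_force: 51.0
t 6.875 shift cm [0.01 0.01 0.  ] turn -0.0 at [ 511.6 -150.5   50. ] yaw 3.0382187801349403 tilt z [ 0.    -0.001 -1.   ] F [-4.1 -0.4  7.1] w 19.4
```

View pics/c4.png

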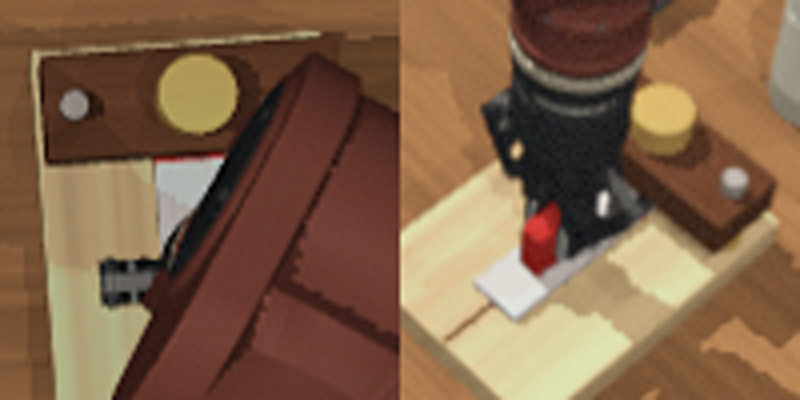

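```bash
python3 -m crank '[[0,0,0,0,0.2],[0,0,0,0,-0.3],[0,0,0,0,-0.3],[0,0,0,0,-0.3],[0,0,-2,0,-0.3],[0,0,-5,0,-0.3],[0,0,-10,0,-0.3],[1,5,-14,0,1],[2,10,-14,0,1],[4,15,-14,0,1],[4,20,-14,0,1],[4,25,-14,0,1],[4,25,-14,0,1],[4,25,-14,0,1]]'; python3 m3.py 5; python3 -c "
import cv2
a=cv2.imread('pics/top5.png')[190:310,345:445];b=cv2.imread('pics/side5.png')[235:355,305:405]
cv2.imwrite('pics/c5.png',cv2.resize(cv2.hconcat([a,b]),None,fx=4,fy=4,interpolation=2))"; python3 m4.py 5 top 375 205 425 305 38
```

```text
time: 8.62
eef_pos: [458.1, 97.4, 189.3]
orientation: [-0.027, 1.0, -0.0, 0.0]
contact_force: [-0.6, -0.1, 0.2]
gripper_width: -0.1
finger_force: 0.0
top z depth [34.3 37.1 39.9] use 38.0
rect [ 519.7 -151.1] [127.2  39.7] 3.71
x range 455.6 579.1 line 47 [ 531.2 -154.8   38. ]
width 36.8 yaw 4.14 centre y at line -150.32
```

View pics/c5.png

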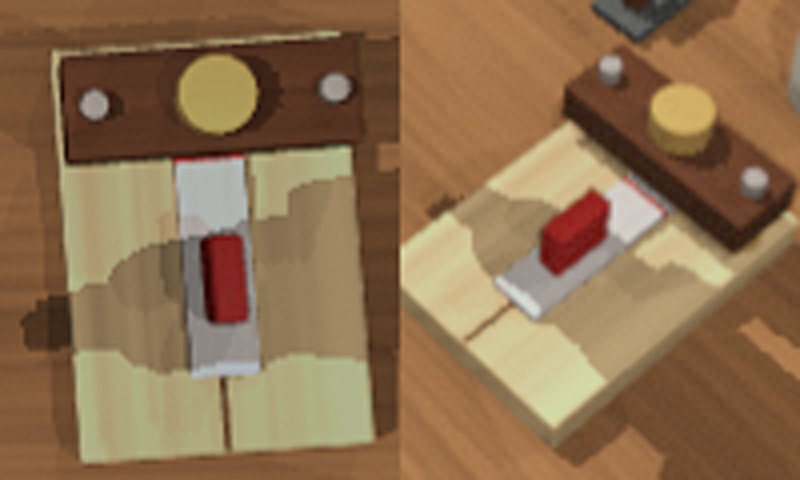

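```bash
cat > m6.py <<'E'
import sys; from h import *; import pickle
f=pickle.load(open('top'+sys.argv[1]+'.pkl','rb')); S=cv2.cvtColor(f['color'],cv2.COLOR_BGR2HSV)[:,:,1].astype(float); S=cv2.GaussianBlur(S,(3,3),0)
def sub(v,a,b,s):
    d=s*np.diff(v); i=a+np.argmax(d[a:b]); w=np.clip(d[i-2:i+3],0,None); return (w*(np.arange(i-2,i+3)+.5)).sum()/w.sum()
L=[];Rr=[];B=[]
for r in list(range(234,244))+list(range(262,279)):
    x=388+(r-232)*.12; L.append((sub(S[r],int(x-5),int(x+6),-1),r)); Rr.append((sub(S[r],int(x+14),int(x+24),1),r))
for u in range(396,407): B.append((u,sub(S[:,u],277,290,1)))
l,r,b=(onplane(f,q,38) for q in(L,Rr,B))
for q in(l,r): 
    p=cv2.fitLine(q[:,:2].astype(np.float32),cv2.DIST_HUBER,0,.01,.01).ravel(); p*=np.sign(p[0])if 0 else 1
    print('yaw',np.degrees(np.arctan(p[1]/p[0])).round(2),'y at x=520:',(p[3]+(520-p[2])*p[1]/p[0]).round(2),'at 581', (p[3]+(581-p[2])*p[1]/p[0]).round(2))
p=np.polyfit(b[:,1]+153,b[:,0],1); print('rear x',p,'line x',p[1]+125*.9986,'centreline y520',-150.82+.05285*20.6)
E
python3 m6.py 5; python3 go.py 609.8 -145.2 130 3.05
```

```text
yaw 2.81 y at x=520: -130.67 at 581 -127.67
yaw 3.64 y at x=520: -170.88 at 581 -167.0
rear x [-3.88167641e-02  4.56083952e+02] line x 580.9089518504393 centreline y520 -149.73129
t 8.725 shift cm [-13.88 -24.94   5.93] turn -0.001 at [458.2  96.6 189.2] yaw 2.980018665926167 tilt z [-0. -0. -1.] F [0.3 0.2 0.9] w -0.0
```

```bash
python3 -m crank '[[-3,-5,0,0,1],[-6,-10,0,0,1],[-9,-15,0,0,1],[-12,-20,0,0,1],[-13.9,-24.9,1,0,1],[-13.9,-24.9,4,0,1],[-13.9,-24.9,6.5,0,1],[-13.9,-24.9,7.3,0,1],[-13.9,-24.9,7.6,0,1],[-13.9,-24.9,7.6,0,1]]'; python3 go.py 609.8 -145.2 98 3.05
```

```text
time: 9.98
eef_pos: [610.5, -144.2, 114.3]
orientation: [-0.026, 1.0, -0.0, 0.001]
contact_force: [0.6, 0.2, 0.6]
gripper_width: 0.3
finger_force: 0.0
t 9.975 shift cm [ 0.08 -0.1   1.63] turn -0.0 at [ 610.5 -144.2  114.3] yaw 3.0344098687817365 tilt z [ 0.001 -0.001 -1.   ] F [0.6 0.2 0.6] w 0.3
```

```bash
python3 -m crank '[[0,0,0.3,0,1],[0,0,0.6,0,1],[0,0,0.8,0,1],[0,0,1.0,0,1],[0,0,1.2,0,1],[0,0,1.3,0,1],[0,0,1.3,0,1]]';python3 -m crank '[[0,0,0.1,0,1],[0,0,0.2,0,1],[0,0,0.3,0,1],[0,0,0.3,0,1]]'
```

```text
time: 10.85
eef_pos: [610.5, -143.8, 101.0]
orientation: [-0.027, 1.0, -0.0, 0.001]
contact_force: [-0.6, -0.7, 5.7]
gripper_width: -0.1
finger_force: 2.5
time: 11.35
eef_pos: [610.5, -143.8, 98.1]
orientation: [-0.027, 1.0, -0.0, 0.001]
contact_force: [-0.9, 0.1, 6.5]
gripper_width: 0.1
finger_force: 3.0
```

Sliding at about 6 N; continue until the force rises.

```bash
python3 -m crank '[[0,0,0.05,0,1],[0,0,0.1,0,1],[0,0,0.1,0,1]]';python3 -m crank '[[0,0,0.05,0,1],[0,0,0.1,0,1],[0,0,0.1,0,1]]'
```

```text
time: 11.72
eef_pos: [610.5, -143.9, 98.0]
orientation: [-0.027, 1.0, -0.0, 0.001]
contact_force: [-3.6, 1.8, 13.1]
gripper_width: -0.1
finger_force: 6.4
time: 12.1
eef_pos: [610.6, -143.9, 98.0]
orientation: [-0.027, 1.0, -0.0, 0.001]
contact_force: [-6.6, 2.2, 19.7]
gripper_width: -0.7
finger_force: 9.7
```

Stopped hard at 98.0 mm, so the caul rests on the 8 mm blade. Retreat and check.

```bash
python3 -m crank '[[0,0,-0.5,0,1],[0,0,-3,0,1],[0,0,-8,0,1],[2,5,-10,0,1],[6,10,-10,0,1],[10,15,-10,0,1],[14,20,-10,0,1],[14,25,-10,0,1],[14,25,-10,0,1]]'; python3 m3.py 6; python3 m6.py 6; python3 -c "
import cv2
a=cv2.imread('pics/top6.png')[190:310,345:445];b=cv2.imread('pics/side6.png')[235:355,305:405]
cv2.imwrite('pics/c6.png',cv2.resize(cv2.hconcat([a,b]),None,fx=4,fy=4,interpolation=2))"
```

```text
time: 13.22
eef_pos: [456.0, 101.3, 195.4]
orientation: [-0.029, 1.0, 0.0, 0.0]
contact_force: [-0.3, -1.1, 0.0]
gripper_width: -0.1
finger_force: 0.0
yaw 2.78 y at x=520: -130.67 at 581 -127.71
yaw 3.66 y at x=520: -170.88 at 581 -166.98
rear x [-4.14222370e-02  4.56092963e+02] line x 580.9179626096985 centreline y520 -149.73129
```

View pics/c6.png

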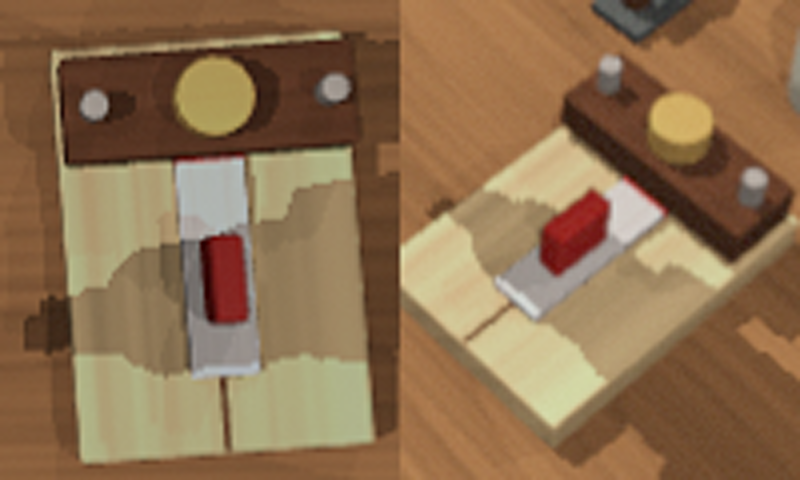

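The caul is down on the blade, and the red line sits at its front face (crop about (210,157)). The gauge has not moved and is straight. Handing in.

```bash
python3 -c "
from rig import workorder; print(workorder.close_job())"
```

```text
the job is handed in; nothing more can be done
None
```

The job is handed in at about 13 s of the 43 s limit: the red gauge is in the gap with its red line within about 1 mm of the caul's front face, about 1 mm off centre and straight, and the caul is pushed down until it rests on the 8 mm blade.

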